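Beltpacks from carry tray to charging dock in channel order

TASK

Move the four radio-microphone beltpacks from the holders on the carry tray into the charging dock, one standing upright in each pocket, in channel order: the pack that is leftmost on the tray as seen from the robot (its left is +y) goes in the pocket next to the module with the twin antennas, the second from the left in the next pocket, and so on, so that the rightmost pack ends in the pocket furthest from the antennas. Set each one down gently on the pocket floor rather than dropping it in, and let none of them tip over.

Things in the scene. Friction and masses are not known exactly. Their poses are not given: they have to be found in the camera images.
- pack_a_mid (a point): Loose black beltpack transmitter standing upright, 27 mm thick (own x) by 52 mm wide (own y) by 72 mm tall (z), 130 g or so, with one round black antenna stub (13 mm across, 18 mm tall) on its top, 17 mm to its own +y side. This point is the centre of the 72 mm tall body, 36 mm above its underside and 36 mm below its flat top. Grip it across the 27 mm thickness, some 15 to 20 mm below its top, so that the fingers stay above the pocket walls.
- pack_b_mid (a point): Loose black beltpack transmitter standing upright, 27 mm thick (own x) by 52 mm wide (own y) by 72 mm tall (z), 130 g or so, with two round black antenna stubs (each 13 mm across, 18 mm tall) on its top, 17 mm either side of the middle. This point is the centre of the 72 mm tall body, 36 mm above its underside and 36 mm below its flat top. Grip it across the 27 mm thickness, some 15 to 20 mm below its top, so that the fingers stay above the pocket walls.
- pack_c_mid (a point): Loose black beltpack transmitter standing upright, 27 mm thick (own x) by 52 mm wide (own y) by 72 mm tall (z), 130 g or so, with one round aluminium knob (24 mm across, 10 mm tall) in the middle of its top. This point is the centre of the 72 mm tall body, 36 mm above its underside and 36 mm below its flat top. Grip it across the 27 mm thickness, some 15 to 20 mm below its top, so that the fingers stay above the pocket walls.
- pack_d_mid (a point): Loose black beltpack transmitter standing upright, 27 mm thick (own x) by 52 mm wide (own y) by 72 mm tall (z), 130 g or so, with a flat top with a thin steel plate (15 x 40 mm, 4 mm tall with its small switch). This point is the centre of the 72 mm tall body, 36 mm above its underside and 36 mm below its flat top. Grip it across the 27 mm thickness, some 15 to 20 mm below its top, so that the fingers stay above the pocket walls.
- holder_a: Fixed open-topped grey holder on the plywood carry tray, 52 mm (x) by 70 mm (y) outside, 42 by 60 mm inside; pack_a stands in it at every start. Origin: centre of its underside, 6 mm above the table. Its floor is 6 mm and its rim 24 mm above the origin (12 and 30 mm above the table). The four holders stand in one straight row along their own y, 74 mm apart, in shuffled order; own +y is towards the left of the row as seen from the robot.
- holder_b: Fixed open-topped grey holder on the plywood carry tray, 52 mm (x) by 70 mm (y) outside, 42 by 60 mm inside; pack_b stands in it at every start. Origin: centre of its underside, 6 mm above the table. Its floor is 6 mm and its rim 24 mm above the origin (12 and 30 mm above the table). The four holders stand in one straight row along their own y, 74 mm apart, in shuffled order; own +y is towards the left of the row as seen from the robot.
- holder_c: Fixed open-topped grey holder on the plywood carry tray, 52 mm (x) by 70 mm (y) outside, 42 by 60 mm inside; pack_c stands in it at every start. Origin: centre of its underside, 6 mm above the table. Its floor is 6 mm and its rim 24 mm above the origin (12 and 30 mm above the table). The four holders stand in one straight row along their own y, 74 mm apart, in shuffled order; own +y is towards the left of the row as seen from the robot.
- holder_d: Fixed open-topped grey holder on the plywood carry tray, 52 mm (x) by 70 mm (y) outside, 42 by 60 mm inside; pack_d stands in it at every start. Origin: centre of its underside, 6 mm above the table. Its floor is 6 mm and its rim 24 mm above the origin (12 and 30 mm above the table). The four holders stand in one straight row along their own y, 74 mm apart, in shuffled order; own +y is towards the left of the row as seen from the robot.
- dock: Fixed charging dock, a long aluminium block 52 mm (x) by 306 mm (y) with four open-topped pockets in a row along its own y, at y = -111, -37, +37 and +111 mm. Each pocket is 40 mm (x) by 64 mm (y) inside; its floor is 12 mm and the walls' top 30 mm above the table. Origin: centre of its underside, on the table. A pack standing in a pocket has its centre 48 mm above the table, its thin side along the dock's x and its 52 mm width along the dock's y.
- aerial: Fixed grey module with two short black antennas spread in a V (block 52 by 44 mm and 36 mm tall, antenna tips 78 mm above the table). Origin: centre of its underside. It stands against one end of the dock, 176 mm from the dock's centre, at dock +y or -y (varies); the pocket beside it has its centre 65 mm from this origin. At the dock's other end stands a like module without antennas.
Mind the look-alikes: they are no part of the job. Leave any green look-alike of the aerial alone.

How it is judged (in metres and radians):
At the end, for the whole second after the job is handed in: All packs stand in the dock pockets at rest (within 15 mm of its centre line, 6 mm of the floor, leaning under 7 degrees); counted from the antenna module (pockets at 65, 139, 213, 287 mm, within 20 mm) they follow the left-to-right order of their holders (x of pack_a_mid in the frame of dock between -0.015 and 0.015 m and z of pack_a_mid in the frame of dock between 0.04 and 0.054 m and angle between each of pack_a_mid, pack_b_mid, pack_c_mid, pack_d_mid's own z axis and vertical below 0.12 rad and linear speed of each of pack_a, pack_b, pack_c, pack_d below 0.02 m/s and ((y of each of holder_b, holder_c, holder_d in the frame of holder_a below 0 m and horizontal distance between pack_a_mid and aerial between 0.045 and 0.085 m) or (y of holder_b in the frame of holder_a above 0 m and y of each of holder_c, holder_d in the frame of holder_a below 0 m and horizontal distance between pack_a_mid and aerial between 0.119 and 0.159 m) or (y of each of holder_b, holder_d in the frame of holder_a below 0 m and y of holder_c in the frame of holder_a above 0 m and horizontal distance between pack_a_mid and aerial between 0.119 and 0.159 m) or (y of each of holder_b, holder_c in the frame of holder_a above 0 m and y of holder_d in the frame of holder_a below 0 m and horizontal distance between pack_a_mid and aerial between 0.193 and 0.233 m) or (y of each of holder_b, holder_c in the frame of holder_a below 0 m and y of holder_d in the frame of holder_a above 0 m and horizontal distance between pack_a_mid and aerial between 0.119 and 0.159 m) or (y of each of holder_b, holder_d in the frame of holder_a above 0 m and y of holder_c in the frame of holder_a below 0 m and horizontal distance between pack_a_mid and aerial between 0.193 and 0.233 m) or (y of holder_b in the frame of holder_a below 0 m and y of each of holder_c, holder_d in the frame of holder_a above 0 m and horizontal distance between pack_a_mid and aerial between 0.193 and 0.233 m) or (y of each of holder_b, holder_c, holder_d in the frame of holder_a above 0 m and horizontal distance between pack_a_mid and aerial between 0.267 and 0.307 m)) and x of pack_b_mid in the frame of dock between -0.015 and 0.015 m and z of pack_b_mid in the frame of dock between 0.04 and 0.054 m and ((y of each of holder_a, holder_c, holder_d in the frame of holder_b below 0 m and horizontal distance between pack_b_mid and aerial between 0.045 and 0.085 m) or (y of holder_a in the frame of holder_b above 0 m and y of each of holder_c, holder_d in the frame of holder_b below 0 m and horizontal distance between pack_b_mid and aerial between 0.119 and 0.159 m) or (y of each of holder_a, holder_d in the frame of holder_b below 0 m and y of holder_c in the frame of holder_b above 0 m and horizontal distance between pack_b_mid and aerial between 0.119 and 0.159 m) or (y of each of holder_a, holder_c in the frame of holder_b above 0 m and y of holder_d in the frame of holder_b below 0 m and horizontal distance between pack_b_mid and aerial between 0.193 and 0.233 m) or (y of each of holder_a, holder_c in the frame of holder_b below 0 m and y of holder_d in the frame of holder_b above 0 m and horizontal distance between pack_b_mid and aerial between 0.119 and 0.159 m) or (y of each of holder_a, holder_d in the frame of holder_b above 0 m and y of holder_c in the frame of holder_b below 0 m and horizontal distance between pack_b_mid and aerial between 0.193 and 0.233 m) or (y of holder_a in the frame of holder_b below 0 m and y of each of holder_c, holder_d in the frame of holder_b above 0 m and horizontal distance between pack_b_mid and aerial between 0.193 and 0.233 m) or (y of each of holder_a, holder_c, holder_d in the frame of holder_b above 0 m and horizontal distance between pack_b_mid and aerial between 0.267 and 0.307 m)) and x of pack_c_mid in the frame of dock between -0.015 and 0.015 m and z of pack_c_mid in the frame of dock between 0.04 and 0.054 m and ((y of each of holder_a, holder_b, holder_d in the frame of holder_c below 0 m and horizontal distance between pack_c_mid and aerial between 0.045 and 0.085 m) or (y of holder_a in the frame of holder_c above 0 m and y of each of holder_b, holder_d in the frame of holder_c below 0 m and horizontal distance between pack_c_mid and aerial between 0.119 and 0.159 m) or (y of each of holder_a, holder_d in the frame of holder_c below 0 m and y of holder_b in the frame of holder_c above 0 m and horizontal distance between pack_c_mid and aerial between 0.119 and 0.159 m) or (y of each of holder_a, holder_b in the frame of holder_c above 0 m and y of holder_d in the frame of holder_c below 0 m and horizontal distance between pack_c_mid and aerial between 0.193 and 0.233 m) or (y of each of holder_a, holder_b in the frame of holder_c below 0 m and y of holder_d in the frame of holder_c above 0 m and horizontal distance between pack_c_mid and aerial between 0.119 and 0.159 m) or (y of each of holder_a, holder_d in the frame of holder_c above 0 m and y of holder_b in the frame of holder_c below 0 m and horizontal distance between pack_c_mid and aerial between 0.193 and 0.233 m) or (y of holder_a in the frame of holder_c below 0 m and y of each of holder_b, holder_d in the frame of holder_c above 0 m and horizontal distance between pack_c_mid and aerial between 0.193 and 0.233 m) or (y of each of holder_a, holder_b, holder_d in the frame of holder_c above 0 m and horizontal distance between pack_c_mid and aerial between 0.267 and 0.307 m)) and x of pack_d_mid in the frame of dock between -0.015 and 0.015 m and z of pack_d_mid in the frame of dock between 0.04 and 0.054 m and ((y of each of holder_a, holder_b, holder_c in the frame of holder_d below 0 m and horizontal distance between pack_d_mid and aerial between 0.045 and 0.085 m) or (y of holder_a in the frame of holder_d above 0 m and y of each of holder_b, holder_c in the frame of holder_d below 0 m and horizontal distance between pack_d_mid and aerial between 0.119 and 0.159 m) or (y of each of holder_a, holder_c in the frame of holder_d below 0 m and y of holder_b in the frame of holder_d above 0 m and horizontal distance between pack_d_mid and aerial between 0.119 and 0.159 m) or (y of each of holder_a, holder_b in the frame of holder_d above 0 m and y of holder_c in the frame of holder_d below 0 m and horizontal distance between pack_d_mid and aerial between 0.193 and 0.233 m) or (y of each of holder_a, holder_b in the frame of holder_d below 0 m and y of holder_c in the frame of holder_d above 0 m and horizontal distance between pack_d_mid and aerial between 0.119 and 0.159 m) or (y of each of holder_a, holder_c in the frame of holder_d above 0 m and y of holder_b in the frame of holder_d below 0 m and horizontal distance between pack_d_mid and aerial between 0.193 and 0.233 m) or (y of holder_a in the frame of holder_d below 0 m and y of each of holder_b, holder_c in the frame of holder_d above 0 m and horizontal distance between pack_d_mid and aerial between 0.193 and 0.233 m) or (y of each of holder_a, holder_b, holder_c in the frame of holder_d above 0 m and horizontal distance between pack_d_mid and aerial between 0.267 and 0.307 m))); the robot touches nothing.
It fails at once if a pack tips over (leans more than 45 degrees) (angle between any of pack_a_mid, pack_b_mid, pack_c_mid, pack_d_mid's own z axis and vertical above 0.785 rad).
It fails at once if a pack is dropped or rammed into the dock (more than 40 N between them) (contact force between any of pack_a, pack_b, pack_c, pack_d and dock above 40 N).
It also fails if it takes over 90 s, if anything falls off the work surface, if the arm or the gripper's body presses on something with over 40 N, if the wrist force passes 120 N, or if a joint passes its speed limit or range.

ROBOT

A 6-joint arm with a two-finger parallel gripper is mounted at the origin on the work surface. World frame = base frame: x ahead of the robot, y to its left, z up, the work surface at z = 0. Lengths are in m, angles in degrees, forces in N, time in s.
With the tool pointing down it reaches from about 0.4 to 0.825 m from the base axis. Payload 7 kg.
Tool frame: the origin (TCP) lies between the finger pads; the fingertips stand 22 mm ahead of it and the grasp point (between the pads) lies 3 mm ahead of it; z points along the fingers, y is the line along which they close (so a half turn about z gives the same grasp; the last joint's range is limited). The gripper opens to 88 mm and grips with 3 to 60 N. Pads are 19 mm wide; open, the fingers measure 130 mm over their backs; the gripper's body (78 mm by 193 mm) begins 47 mm behind the grasp point.
Start: joints at [16.507, 20.546, 0.682, 0, -70.136, -16.507], TCP at [0.675, -0, 0.249] pointing down, gripper open.
Joint ranges: [-176.03, 176.03], [-82.01, 121.73], [-58.28, 71.71], [-173.87, 95.51], [-174.79, -0.11], [-173.66, 173.66]. Speed limits (degrees/s): [136.94, 136.94, 172.46, 180, 180, 180].

INTERFACE

Orientations are given as [roll, pitch, yaw] about the fixed x, y, z axes, in that order (R = Rz(yaw) Ry(pitch) Rx(roll)).
In Python, from plant import ctrl gives the robot as it stands.
- The arm moves only by the tool apply_moves, never from a script. Its argument "targets" is a list of rows, each an object with "travel": the shift along the tool's x, y, z in mm, a list of three; "roll": the turn about the tool's z in degrees; "jaw": the finger opening in mm, from 0 to 87.6. In form: [{"travel": [tx, ty, tz], "roll": roll, "jaw": jaw}, ...]. A call has 1 to 10 rows; each row shifts and turns the commanded pose from where the row before left it, along the tool's axes as they then stand; what a row does not reach is not made up. A row lasts 1/10 s, in which the tool goes at most 50 mm and 8.59 degrees, less where a joint would pass 70% of its speed; a pose out of reach is approached as far as the arm can. A call with a gripper value outside its range is refused whole. The fingers move at their own pace and stop on an object; the grip force is fixed at half the most. Time passes only in rows, so rows that do not move let the fingers close. It gives the time, the measured TCP pose, the force, the opening and the grip force at its end, in the units of the state.
- ctrl.get_obs(): the state, without advancing time (a new reading comes with each control period).
- ctrl.snapshot(name): name is "scene" or "side" or "wrist"; returns the picture (384x512x3 uint8, red, green, blue); there is no depth.
- ctrl.calibration(name): a dict with "K" (3x3 intrinsics, pixels), "extrinsics" (4x4, takes a point from camera to world coordinates); the wrist camera has in their place "hand_eye" (4x4, takes a point from camera to tool coordinates, whose origin is the TCP and whose axes are the flange's). Camera axes: x right, y down, z forward; pixel columns grow to the right and rows downward; lengths in m; the calibration is good to about 2 mm. A picture is of the moment at which its call begins: read the wrist's pose just before it. calibration takes no time and is no camera call.
- ctrl.close_job(): hands the job in; it is judged then, once.
The state is a dict: "clock": time; "joint_pos": joint angles; "qvel": joint speeds; "tau": joint torques, N m; "tool_pos": TCP position; "orientation": TCP orientation; "force": force on the tool from outside, world axes, zero at the start; "moment": the same for the moment, N m; "opening": finger opening in m; "gripper_force": force on a finger pad.
Only numpy, scipy, OpenCV 4.12 (cv2) and the standard library are available. Lean on these libraries where they do the work, as an engineer would, in place of code of your own. Each camera call takes 0.05 s, during which the arm holds its last target. There are 200 camera calls.

## Working session

There is one attempt and no reset: what is moved stays moved. The work goes in short steps, Python scripts to look and compute and a tool call to move; the robot and the scene stay as the last step left them, time stands still between calls to the robot, and variables do not carry over. Pictures are saved under pics/ and viewed, at most 14 in all, crops included, and the job is handed in when it is done.

Besides the shell and the picture viewer there is one more tool, called after "Request:" by a JSON object that holds its "name" and its "arguments". apply_moves: Moves the arm, as the interface text tells. Its arguments: {"type":"object","properties":{"targets":{"type":"array","items":{"type":"object","properties":{"travel":{"type":"array","items":{"type":"number"}},"roll":{"type":"number"},"jaw":{"type":"number"}}}}},"required":["targets"]}

```bash
mkdir -p pics
cat > h.py <<'E'
import numpy as np, cv2
from plant import ctrl
from scipy.spatial.transform import Rotation as R
def snap(cam,name):
    im=ctrl.snapshot(cam); cv2.imwrite(f'pics/{name}.png',im[:,:,::-1]); return im
def campose(cam,obs=None):
    c=ctrl.calibration(cam); K=np.array(c['K'])
    if 'extrinsics' in c: return K,np.array(c['extrinsics'])
    o=obs or ctrl.get_obs(); T=np.eye(4); T[:3,:3]=R.from_euler('xyz',o['orientation'],degrees=True).as_matrix(); T[:3,3]=o['tool_pos']
    return K,T@np.array(c['hand_eye'])
def ray(K,T,uv,z):
    d=T[:3,:3]@np.linalg.solve(K,[uv[0],uv[1],1]); p=T[:3,3]; return p+d*(z-p[2])/d[2]
E
python3 - <<'E'
from h import *
print(ctrl.get_obs())
for c in ['scene','side','wrist']:
    K,T=campose(c); print(c,K.round(1).tolist(),T.round(3).tolist()); snap(c,c+'0')
E
```

```text
{'clock': 0.0, 'joint_pos': array([ 1.65066738e+01,  2.05894245e+01,  6.33013033e-01, -1.94517267e-02,
       -7.01353259e+01, -1.65049665e+01]), 'qvel': array([-0.03241129, -0.07787282,  0.03532429,  0.07279636, -0.01252913,
       -0.05170976]), 'tau': array([-8.00930356e-04, -5.82726967e+01,  2.93058443e+01,  6.99745238e+00,
        6.93249181e-03, -2.06530804e-04]), 'tool_pos': array([ 6.74542904e-01, -3.17460952e-05,  2.47641672e-01]), 'orientation': array([ 1.79906847e+02, -8.53242560e-03, -9.00049102e+01]), 'force': array([-0.55303973, -0.50589891, -0.36794461]), 'moment': array([ 0.02050473, -0.04110831,  0.03553361]), 'gripper_force': 0.0, 'opening': 0.08745282711915396}
scene [[361.7, 0.0, 251.6], [0.0, 361.7, 190.1], [0.0, 0.0, 1.0]] [[-0.784, 0.391, -0.481, 0.864], [0.62, 0.474, -0.625, 0.459], [-0.016, -0.789, -0.615, 0.501], [0.0, 0.0, 0.0, 1.0]]
side [[430.5, 0.0, 254.1], [0.0, 430.5, 196.7], [0.0, 0.0, 1.0]] [[0.787, -0.481, 0.386, 0.268], [-0.617, -0.604, 0.505, -0.317], [-0.009, -0.636, -0.772, 0.561], [0.0, 0.0, 0.0, 1.0]]
wrist [[326.7, 0.0, 253.3], [0.0, 326.7, 195.6], [0.0, 0.0, 1.0]] [[-1.0, -0.001, -0.001, 0.675], [-0.001, 0.958, 0.287, -0.078], [0.001, 0.287, -0.958, 0.383], [0.0, 0.0, 0.0, 1.0]]
```

View pics/scene0.png

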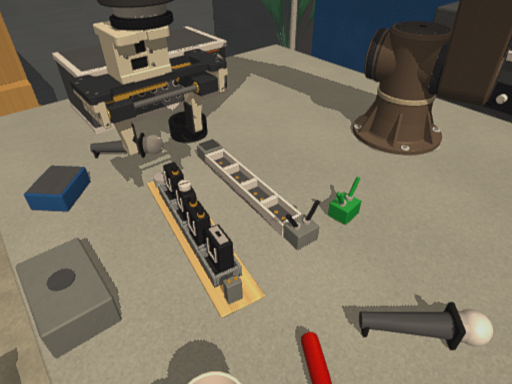

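View pics/side0.png

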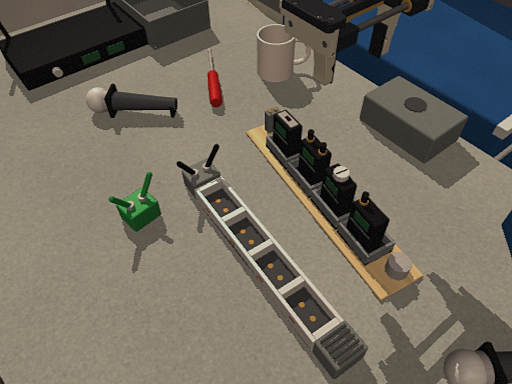

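View pics/wrist0.png

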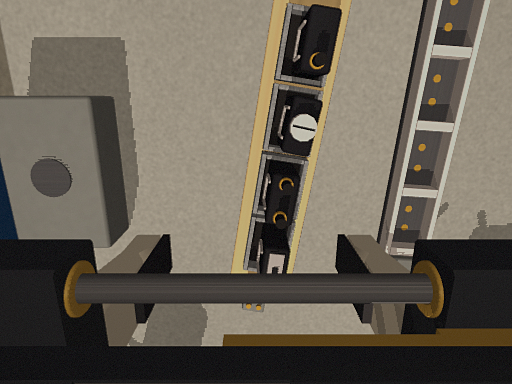

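The side view shows the dock running from (210,185) to (340,350). The grey twin-antenna module is at (200,170), and the green look-alike at (138,205) is to be left alone. On the tray from left (+y): d (plate, 285,130), b (two stubs, 315,155), c (knob, 338,185), a (one stub, 368,220). One enlarged crop will confirm this and give me pixels.

Run:
```python
import cv2
im=cv2.imread('pics/side0.png')
cv2.imwrite('pics/s_crop.png',cv2.resize(im[95:375,105:430],None,fx=2.1,fy=2.1,interpolation=cv2.INTER_CUBIC))
im=cv2.imread('pics/scene0.png')
cv2.imwrite('pics/c_crop.png',cv2.resize(im[135:315,140:370],None,fx=3.2,fy=3.2,interpolation=cv2.INTER_CUBIC))
```

```text
(no output)
```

View pics/s_crop.png

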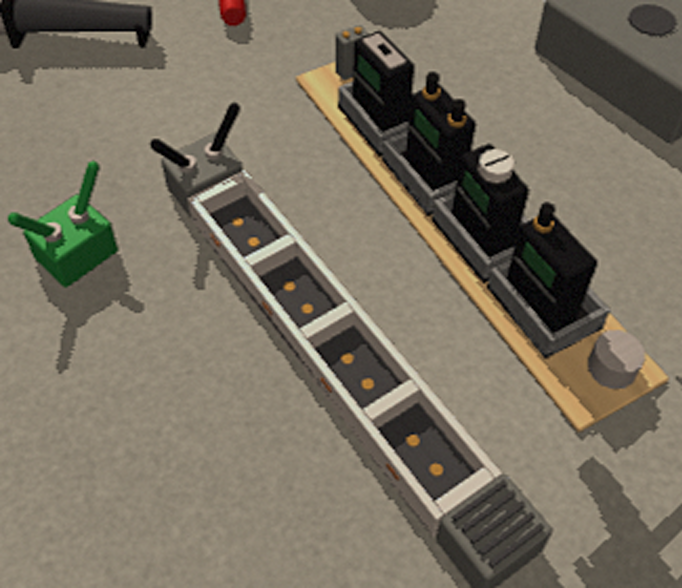

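View pics/c_crop.png

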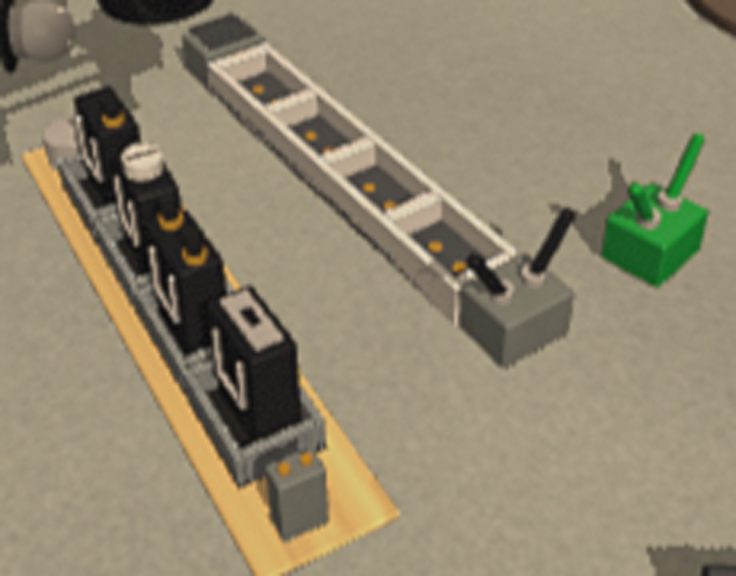

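The crops show the grey module with two black V antennas against the dock's +y end, next to pocket (245,230 in the crop). The green one stands apart. Now I'll cast rays.

Run:
```python
from h import *
im=cv2.imread('pics/side0.png'); hsv=cv2.cvtColor(im,cv2.COLOR_BGR2HSV)
K,T=campose('side')
m=cv2.inRange(hsv,(8,130,110),(25,255,255)); m[:, :]=m
n,l,s,c=cv2.connectedComponentsWithStats(m)
for i in range(1,n):
    if 3<=s[i,4]<80: print(c[i].round(1),s[i,4],'z12',ray(K,T,c[i],.012).round(4)[:2])
f=lambda p:(p[0]/2.1+105,p[1]/2.1+95)
for nm,z,P in [('dock',.03,[(195,200),(440,512),(500,470),(245,178)]),('d',.084,[(353,47),(385,32),(413,71),(384,88)]),('a',.084,[(521,238),(553,215),(596,258),(564,285)]),
 ('stubs b, a',.102,[(433,75),(459,103),(546,208)]),('knob',.094,[(496,162)]),('plate',.087,[(384,50)])]:
    print(nm,[ray(K,T,f(p),z).round(4)[:2].tolist() for p in P])
g=lambda p:(p[0]/3.2+140,p[1]/3.2+135)
K,T=campose('scene')
for nm,z,P in [('dock',.03,[(210,62),(265,45),(512,250),(460,288)]),('stubs d..',.084,[(220,298),(245,287),(297,345),(272,360)]),('knob',.094,[(142,158)]),('plate',.087,[(251,318)])]:
    print(nm,[ray(K,T,g(p),z).round(4)[:2].tolist() for p in P])
```

```text
[275.  108.5] 6 z12 [0.7146 0.1944]
[269.2 110.6] 5 z12 [0.7015 0.1966]
[306.8 138. ] 4 z12 [0.7059 0.0921]
[319.  150.8] 6 z12 [0.7003 0.0533]
[322.3 153.3] 3 z12 [0.7005 0.0449]
[218.  200.5] 14 z12 [0.4911 0.0723]
[300. 200.] 3 z12 [ 0.5969 -0.0105]
[361.6 201.4] 14 z12 [ 0.6734 -0.0752]
[367.7 200.7] 3 z12 [ 0.6824 -0.0803]
[305. 206.] 3 z12 [ 0.5949 -0.0249]
[225.4 209.5] 19 z12 [0.4896 0.0496]
[309. 211.] 3 z12 [ 0.593  -0.0364]
[321. 226.] 3 z12 [ 0.5876 -0.0698]
[242.4 230.9] 18 z12 [ 0.4859 -0.0011]
[328.  234.5] 4 z12 [ 0.5849 -0.0881]
[251.  241.5] 20 z12 [ 0.4843 -0.0247]
[345. 256.] 3 z12 [ 0.5776 -0.1313]
[269.8 265.2] 22 z12 [ 0.4806 -0.0743]
[358. 272.] 3 z12 [ 0.5729 -0.1618]
[279.7 277.1] 24 z12 [ 0.4792 -0.0982]
[366. 282.] 3 z12 [ 0.5699 -0.1799]
[301.3 304.1] 26 z12 [ 0.4756 -0.1482]
[312.4 317.9] 27 z12 [ 0.4739 -0.1722]
dock [[0.4705, 0.0974], [0.4504, -0.1988], [0.4974, -0.2024], [0.5138, 0.0919]]
d [[0.6385, 0.1114], [0.6709, 0.1095], [0.6568, 0.0599], [0.6264, 0.0594]]
a [[0.6018, -0.1081], [0.6332, -0.1078], [0.628, -0.1501], [0.5954, -0.1517]]
stubs b, a [[0.6509, 0.033], [0.645, -0.0011], [0.6203, -0.1088]]
knob [[0.6304, -0.0547]]
plate [[0.6531, 0.0905]]
dock [[0.4946, -0.2015], [0.4483, -0.1949], [0.4684, 0.0979], [0.5155, 0.1027]]
stubs d.. [[0.6564, 0.0706], [0.6418, 0.0719], [0.6451, 0.1228], [0.6605, 0.1232]]
knob [[0.6325, -0.0484]]
plate [[0.6537, 0.0955]]
```

Dock contact midpoints are 73.9 mm apart, and both views' corner averages agree: centre (0.482,-0.050), yaw −4.0°. Tray row yaw is about −8.6°. Next is a wrist view over the tray to refine each pack.

Request:
{"name": "apply_moves", "arguments": {"targets": [{"travel": [-20, 10, -20], "roll": 4, "jaw": 87}, {"travel": [-20, 10, -20], "roll": 4.5, "jaw": 87}, {"travel": [-20, 5, -20], "roll": 0, "jaw": 87}, {"travel": [0, 0, 0], "roll": 0, "jaw": 87}, {"travel": [0, 0, 0], "roll": 0, "jaw": 87}]}}

```text
clock: 0.65
tool_pos: [0.6543, 0.0616, 0.3086]
orientation: [-180.0, 0.0, -98.4]
force: [-0.3, 0.5, -0.6]
opening: 0.0867
gripper_force: 0.0
```

Run:
```python
from h import *
o=ctrl.get_obs(); print(o['tool_pos'],o['orientation'],o['clock'])
im=snap('wrist','w1'); cv2.imwrite('pics/w1c.png',cv2.resize(im[0:300,130:420,::-1],None,fx=2,fy=2,interpolation=cv2.INTER_CUBIC))
K,T=campose('wrist',o); np.savez('w1.npz',K=K,T=T)
```

```text
[0.65430652 0.06164068 0.3085835 ] [-1.79986669e+02  2.62874010e-02 -9.84372941e+01] 0.65
```

View pics/w1c.png

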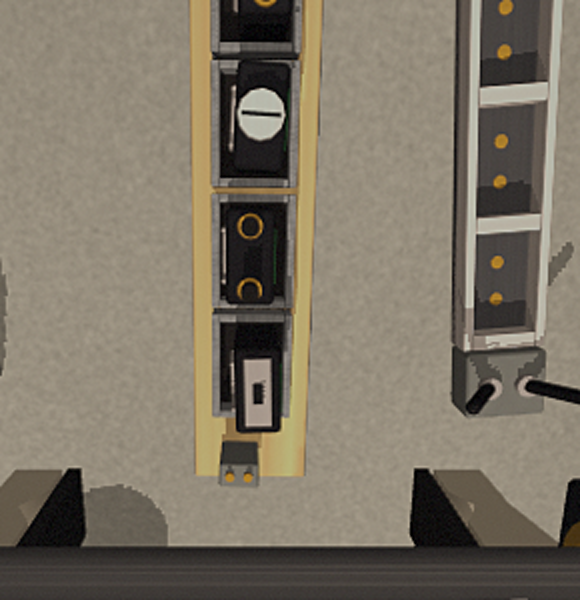

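All four pack tops are in view (c's knob at crop (262,114), b's rings at (250,226)/(250,289), d's plate at (260,393)), each square to the row within about 2°. The antenna module sits by the near pocket. Casting these:

Run:
```python
from h import *
d=np.load('w1.npz'); f=lambda p:(p[0]/2+130,p[1]/2)
for nm,z,P in [('d',.084,[(237,348),(280,345),(281,430),(240,432)]),('plate',.087,[(260,393)]),('b',.085,[(250,226),(250,289)]),('knob',.094,[(262,114)]),('c',.084,[(238,62),(291,61),(288,178),(238,178)]),('a ring',.085,[(265,-1)]),
 ('contacts',.012,[(498,262),(496,299),(502,141),(500,182)])]:
    Q=np.array([ray(d['K'],d['T'],f(p),z)[:2] for p in P]); print(nm,Q.round(4).tolist(),Q.mean(0).round(4))
```

```text
d [[0.6603, 0.0651], [0.6361, 0.0669], [0.6422, 0.1175], [0.6662, 0.1152]] [0.6512 0.0912]
plate [[0.6511, 0.0923]] [0.6511 0.0923]
b [[0.6434, -0.0], [0.6483, 0.0331]] [0.6459 0.0166]
knob [[0.6298, -0.053]] [ 0.6298 -0.053 ]
c [[0.6379, -0.0796], [0.6116, -0.0762], [0.6202, -0.0213], [0.6462, -0.0251]] [ 0.629  -0.0505]
a ring [[0.6208, -0.105]] [ 0.6208 -0.105 ]
contacts [[0.487, 0.0493], [0.4891, 0.0734], [0.4818, -0.0246], [0.4839, -0.0005]] [0.4855 0.0244]
```

Measurements agree within 2 mm. I'll compute the shifts for every leg.

```bash
cat >> h.py <<'E'
def leg(p,yaw,q):  # travel (mm) in tool x,y at yaw from p to q
    y=np.radians(yaw); d=(np.array(q)-p)*1000
    return (round(float(d@[np.cos(y),np.sin(y)]),1),round(float(d@[np.sin(y),-np.cos(y)]),1))
E
python3 - <<'E'
from h import *
packs=dict(d=(.652,.0917),b=(.6455,.0166),c=(.630,-.0515),a=(.6185,-.1235))
dock=[(.489,.061),(.484,-.013),(.4788,-.0865),(.4737,-.160)]
p=(.6543,.0616)
for (n,q),t in zip(packs.items(),dock):
    print(n,'to pack @-98.5',leg(p,-98.5,q),'to dock @-98.5',leg(q,-98.5,t)); p=t
E
```

```text
d to pack @-98.5 (-29.4, 6.7) to dock @-98.5 (54.5, 156.7)
b to pack @-98.5 (20.8, -161.3) to dock @-98.5 (53.1, 155.4)
c to pack @-98.5 (16.5, -150.1) to dock @-98.5 (57.0, 144.4)
a to pack @-98.5 (15.9, -143.6) to dock @-98.5 (57.5, 137.8)
```

Request:
{"name": "apply_moves", "arguments": {"targets": [{"travel": [-15, 3.4, 0], "roll": 0, "jaw": 87}, {"travel": [-14.4, 3.3, 20], "roll": 0, "jaw": 87}, {"travel": [0, 0, 35], "roll": 0, "jaw": 87}, {"travel": [0, 0, 35], "roll": 0, "jaw": 87}, {"travel": [0, 0, 35], "roll": 0, "jaw": 87}, {"travel": [0, 0, 35], "roll": 0, "jaw": 87}, {"travel": [0, 0, 30], "roll": 0, "jaw": 87}, {"travel": [0, 0, 25], "roll": 0, "jaw": 87}, {"travel": [0, 0, 0], "roll": 0, "jaw": 87}, {"travel": [0, 0, 0], "roll": 0, "jaw": 87}]}}

```text
clock: 1.7
tool_pos: [0.6521, 0.091, 0.0932]
orientation: [179.9, -0.1, -98.5]
force: [0.1, 0.4, 1.0]
opening: 0.0874
gripper_force: 0.0
```

Request:
{"name": "apply_moves", "arguments": {"targets": [{"travel": [0, 0, 12], "roll": 0, "jaw": 87}, {"travel": [0, 0, 11], "roll": 0, "jaw": 87}, {"travel": [0, 0, 0], "roll": 0, "jaw": 60}, {"travel": [0, 0, 0], "roll": 0, "jaw": 40}, {"travel": [0, 0, 0], "roll": 0, "jaw": 30}, {"travel": [0, 0, 0], "roll": 0, "jaw": 15}, {"travel": [0, 0, 0], "roll": 0, "jaw": 15}, {"travel": [0, 0, 0], "roll": 0, "jaw": 15}, {"travel": [0, 0, 0], "roll": 0, "jaw": 15}, {"travel": [0, 0, 0], "roll": 0, "jaw": 15}]}}

```text
clock: 2.7
tool_pos: [0.6522, 0.0912, 0.0706]
orientation: [-180.0, 0.0, -98.5]
force: [1.4, -0.6, 0.2]
opening: 0.0284
gripper_force: 0.6
```

Request:
{"name": "apply_moves", "arguments": {"targets": [{"travel": [0, 0, 0], "roll": 0, "jaw": 15}, {"travel": [0, 0, 0], "roll": 0, "jaw": 15}, {"travel": [0, 0, 0], "roll": 0, "jaw": 15}, {"travel": [0, 0, -10], "roll": 0, "jaw": 15}, {"travel": [0, 0, -15], "roll": 0, "jaw": 15}, {"travel": [0, 0, -20], "roll": 0, "jaw": 15}, {"travel": [0, 0, -20], "roll": 0, "jaw": 15}, {"travel": [0, 0, -25], "roll": 0, "jaw": 15}, {"travel": [0, 0, -20], "roll": 0, "jaw": 15}, {"travel": [0, 0, 0], "roll": 0, "jaw": 15}]}}

```text
clock: 3.7
tool_pos: [0.654, 0.0917, 0.1855]
orientation: [-179.6, 0.2, -98.5]
force: [-0.1, 0.6, -1.2]
opening: 0.0265
gripper_force: 29.9
```

Request:
{"name": "apply_moves", "arguments": {"targets": [{"travel": [9, 26, 0], "roll": 0, "jaw": 15}, {"travel": [9, 26, 0], "roll": 0, "jaw": 15}, {"travel": [9, 26, 0], "roll": 0, "jaw": 15}, {"travel": [9, 26, 0], "roll": 0, "jaw": 15}, {"travel": [9, 26, 0], "roll": 0, "jaw": 15}, {"travel": [9.5, 26.7, 0], "roll": 0, "jaw": 15}, {"travel": [0, 0, 0], "roll": -2.5, "jaw": 15}, {"travel": [0, 0, 0], "roll": -2, "jaw": 15}, {"travel": [0, 0, 0], "roll": 0, "jaw": 15}, {"travel": [0, 0, 0], "roll": 0, "jaw": 15}]}}

```text
clock: 4.7
tool_pos: [0.4889, 0.0605, 0.1806]
orientation: [180.0, 0.0, -94.1]
force: [-0.6, -0.1, -1.8]
opening: 0.0267
gripper_force: 29.9
```

Run:
```python
from h import *
o=ctrl.get_obs(); print(o['tool_pos'],o['orientation'],leg(o['tool_pos'][:2],o['orientation'][2],(.489,.061)))
a=snap('side','s2'); 
cv2.imwrite('pics/s2c.png',cv2.resize(a[30:330,130:430,::-1],None,fx=2,fy=2,interpolation=cv2.INTER_CUBIC))
```

```text
[0.48894245 0.06045512 0.18061351] [ 1.79995756e+02  6.99037231e-03 -9.40651133e+01] (-0.5, -0.0)
```

View pics/s2c.png

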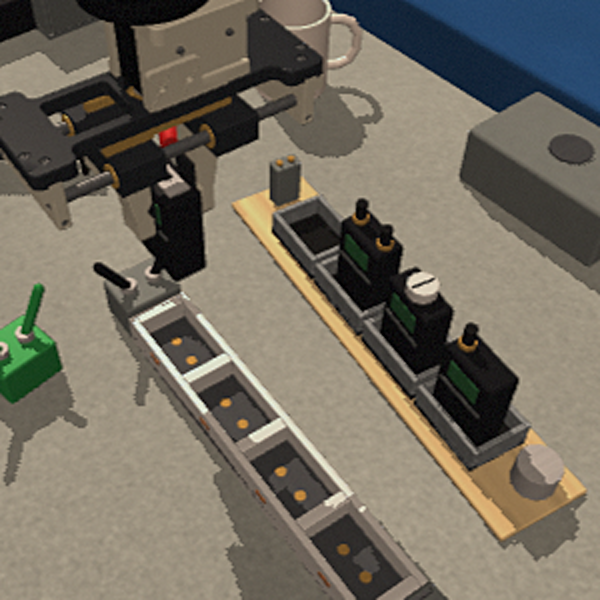

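The pack is upright in the gripper above the antenna-end pocket (crop (180,345)). Lowering it gently.

Request:
{"name": "apply_moves", "arguments": {"targets": [{"travel": [0, 0, 20], "roll": 0, "jaw": 15}, {"travel": [0, 0, 25], "roll": 0, "jaw": 15}, {"travel": [0, 0, 25], "roll": 0, "jaw": 15}, {"travel": [0, 0, 16], "roll": 0, "jaw": 15}, {"travel": [0, 0, 10], "roll": 0, "jaw": 15}, {"travel": [0, 0, 6], "roll": 0, "jaw": 15}, {"travel": [0, 0, 3], "roll": 0, "jaw": 15}, {"travel": [0, 0, 1], "roll": 0, "jaw": 15}, {"travel": [0, 0, 1], "roll": 0, "jaw": 15}, {"travel": [0, 0, 0], "roll": 0, "jaw": 15}]}}

```text
clock: 5.75
tool_pos: [0.4894, 0.0606, 0.074]
orientation: [-180.0, 0.0, -94.0]
force: [-0.4, 0.6, -1.5]
opening: 0.0267
gripper_force: 29.9
```

Request:
{"name": "apply_moves", "arguments": {"targets": [{"travel": [0, 0, 1], "roll": 0, "jaw": 15}, {"travel": [0, 0, 1], "roll": 0, "jaw": 15}, {"travel": [0, 0, 0.5], "roll": 0, "jaw": 15}, {"travel": [0, 0, 0], "roll": 0, "jaw": 15}, {"travel": [0, 0, 0], "roll": 0, "jaw": 15}]}}

```text
clock: 6.25
tool_pos: [0.4891, 0.0604, 0.0711]
orientation: [180.0, -0.0, -94.0]
force: [0.3, -0.8, -2.0]
opening: 0.0267
gripper_force: 29.9
```

Request:
{"name": "apply_moves", "arguments": {"targets": [{"travel": [0, 0, 0.5], "roll": 0, "jaw": 15}, {"travel": [0, 0, 0], "roll": 0, "jaw": 15}, {"travel": [0, 0, 0], "roll": 0, "jaw": 30}, {"travel": [0, 0, 0], "roll": 0, "jaw": 40}, {"travel": [0, 0, 0], "roll": 0, "jaw": 60}, {"travel": [0, 0, 0], "roll": 0, "jaw": 87}, {"travel": [0, 0, 0], "roll": 0, "jaw": 87}, {"travel": [0, 0, 0], "roll": 0, "jaw": 87}, {"travel": [0, 0, -10], "roll": 0, "jaw": 87}, {"travel": [0, 0, -20], "roll": 0, "jaw": 87}]}}

```text
clock: 7.25
tool_pos: [0.4882, 0.06, 0.1002]
orientation: [179.8, -0.1, -94.0]
force: [-0.1, -1.0, 0.7]
opening: 0.0805
gripper_force: 0.0
```

Request:
{"name": "apply_moves", "arguments": {"targets": [{"travel": [0, 0, -25], "roll": 0, "jaw": 87}, {"travel": [0, 0, -25], "roll": 0, "jaw": 87}, {"travel": [0, 0, -30], "roll": 2.5, "jaw": 87}, {"travel": [0, 0, 0], "roll": 2, "jaw": 87}, {"travel": [5, -40, 0], "roll": 0, "jaw": 87}, {"travel": [5, -40, 0], "roll": 0, "jaw": 87}, {"travel": [5, -40, 0], "roll": 0, "jaw": 87}, {"travel": [5.8, -41.3, 0], "roll": 0, "jaw": 87}, {"travel": [0, 0, 0], "roll": 0, "jaw": 87}, {"travel": [0, 0, 0], "roll": 0, "jaw": 87}]}}

```text
clock: 8.25
tool_pos: [0.6457, 0.0155, 0.1801]
orientation: [179.9, -0.0, -98.6]
force: [-0.1, -0.1, -0.2]
opening: 0.0871
gripper_force: 0.0
```

Run:
```python
from h import *
o=ctrl.get_obs(); print(o['tool_pos'],o['orientation'],leg(o['tool_pos'][:2],o['orientation'][2],(.6455,.0166)))
a=snap('side','s3'); 
cv2.imwrite('pics/s3c.png',cv2.resize(a[70:330,130:430,::-1],None,fx=1.5,fy=1.5,interpolation=cv2.INTER_CUBIC))
```

```text
[0.64571723 0.01549098 0.18010013] [ 1.79928196e+02 -2.78204153e-02 -9.85787782e+01] (-1.1, 0.4)
```

View pics/s3c.png

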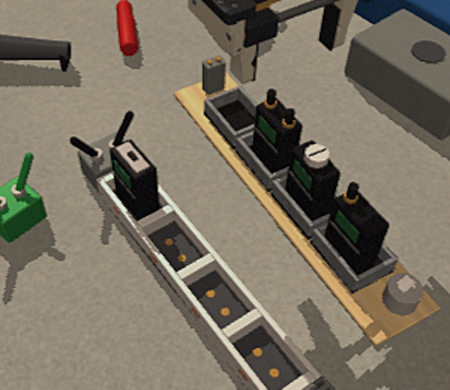

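Pack d stands upright in the antenna-end pocket (crop (133,180)). Now b.

Request:
{"name": "apply_moves", "arguments": {"targets": [{"travel": [-1, 0, 30], "roll": 0, "jaw": 87}, {"travel": [0, 0, 30], "roll": 0, "jaw": 87}, {"travel": [0, 0, 25], "roll": 0, "jaw": 87}, {"travel": [0, 0, 15], "roll": 0, "jaw": 87}, {"travel": [0, 0, 9.5], "roll": 0, "jaw": 87}, {"travel": [0, 0, 0], "roll": 0, "jaw": 87}, {"travel": [0, 0, 0], "roll": 0, "jaw": 60}, {"travel": [0, 0, 0], "roll": 0, "jaw": 40}, {"travel": [0, 0, 0], "roll": 0, "jaw": 30}, {"travel": [0, 0, 0], "roll": 0, "jaw": 15}]}}

```text
clock: 9.3
tool_pos: [0.646, 0.0171, 0.0718]
orientation: [-179.9, 0.0, -98.5]
force: [0.5, 0.9, -0.7]
opening: 0.0603
gripper_force: 0.0
```

Request:
{"name": "apply_moves", "arguments": {"targets": [{"travel": [0, 0, 0], "roll": 0, "jaw": 15}, {"travel": [0, 0, 0], "roll": 0, "jaw": 15}, {"travel": [0, 0, 0], "roll": 0, "jaw": 15}, {"travel": [0, 0, 0], "roll": 0, "jaw": 15}, {"travel": [0, 0, 0], "roll": 0, "jaw": 15}, {"travel": [0, 0, 0], "roll": 0, "jaw": 15}, {"travel": [0, 0, 0], "roll": 0, "jaw": 15}]}}

```text
clock: 10.0
tool_pos: [0.6457, 0.017, 0.071]
orientation: [180.0, -0.0, -98.5]
force: [0.3, -0.1, -0.2]
opening: 0.0269
gripper_force: 30.0
```

Request:
{"name": "apply_moves", "arguments": {"targets": [{"travel": [0, 0, -10], "roll": 0, "jaw": 15}, {"travel": [0, 0, -20], "roll": 0, "jaw": 15}, {"travel": [0, 0, -30], "roll": 0, "jaw": 15}, {"travel": [0, 0, -30], "roll": 0, "jaw": 15}, {"travel": [0, 0, -20], "roll": 0, "jaw": 15}, {"travel": [10, 31, 0], "roll": 0, "jaw": 15}, {"travel": [11, 31, 0], "roll": 0, "jaw": 15}, {"travel": [11, 31, 0], "roll": 0, "jaw": 15}, {"travel": [11, 31, 0], "roll": 0, "jaw": 15}, {"travel": [10.5, 31.4, 0], "roll": 0, "jaw": 15}]}}

```text
clock: 11.0
tool_pos: [0.4827, -0.0133, 0.1816]
orientation: [-180.0, 0.0, -98.5]
force: [0.8, 0.9, -0.1]
opening: 0.0265
gripper_force: 30.0
```

Request:
{"name": "apply_moves", "arguments": {"targets": [{"travel": [0, 0, 0], "roll": -2.5, "jaw": 15}, {"travel": [0, 0, 0], "roll": -2, "jaw": 15}, {"travel": [0, 0, 0], "roll": 0, "jaw": 15}, {"travel": [0, 0, 0], "roll": 0, "jaw": 15}]}}

```text
clock: 11.4
tool_pos: [0.4841, -0.0129, 0.1815]
orientation: [-180.0, 0.0, -94.1]
force: [0.2, 0.2, -2.1]
opening: 0.0269
gripper_force: 30.0
```

Position matches the pocket target (0.484, -0.013). Lowering to the pick height.

Request:
{"name": "apply_moves", "arguments": {"targets": [{"travel": [0, 0, 20], "roll": 0, "jaw": 15}, {"travel": [0, 0, 25], "roll": 0, "jaw": 15}, {"travel": [0, 0, 25], "roll": 0, "jaw": 15}, {"travel": [0, 0, 16], "roll": 0, "jaw": 15}, {"travel": [0, 0, 10], "roll": 0, "jaw": 15}, {"travel": [0, 0, 6], "roll": 0, "jaw": 15}, {"travel": [0, 0, 3], "roll": 0, "jaw": 15}, {"travel": [0, 0, 2], "roll": 0, "jaw": 15}, {"travel": [0, 0, 1], "roll": 0, "jaw": 15}, {"travel": [0, 0, 1], "roll": 0, "jaw": 15}]}}

```text
clock: 12.4
tool_pos: [0.4844, -0.0128, 0.0725]
orientation: [-179.9, 0.0, -94.0]
force: [-0.7, -0.6, -0.4]
opening: 0.027
gripper_force: 30.0
```

Request:
{"name": "apply_moves", "arguments": {"targets": [{"travel": [0, 0, 1], "roll": 0, "jaw": 15}, {"travel": [0, 0, 0], "roll": 0, "jaw": 15}, {"travel": [0, 0, 0], "roll": 0, "jaw": 15}]}}

```text
clock: 12.7
tool_pos: [0.4841, -0.0129, 0.0712]
orientation: [-180.0, 0.0, -94.0]
force: [-0.3, -0.0, -1.3]
opening: 0.0271
gripper_force: 30.0
```

Request:
{"name": "apply_moves", "arguments": {"targets": [{"travel": [0, 0, 0.3], "roll": 0, "jaw": 15}, {"travel": [0, 0, 0], "roll": 0, "jaw": 30}, {"travel": [0, 0, 0], "roll": 0, "jaw": 40}, {"travel": [0, 0, 0], "roll": 0, "jaw": 60}, {"travel": [0, 0, 0], "roll": 0, "jaw": 87}, {"travel": [0, 0, 0], "roll": 0, "jaw": 87}, {"travel": [0, 0, 0], "roll": 0, "jaw": 87}, {"travel": [0, 0, -10], "roll": 0, "jaw": 87}, {"travel": [0, 0, -25], "roll": 0, "jaw": 87}, {"travel": [0, 0, -30], "roll": 0, "jaw": 87}]}}

```text
clock: 13.7
tool_pos: [0.4834, -0.0131, 0.1364]
orientation: [179.9, -0.1, -94.0]
force: [1.4, -0.7, 0.6]
opening: 0.0852
gripper_force: 0.0
```

Request:
{"name": "apply_moves", "arguments": {"targets": [{"travel": [0, 0, -30], "roll": 0, "jaw": 87}, {"travel": [0, 0, -15], "roll": 2.5, "jaw": 87}, {"travel": [0, 0, 0], "roll": 2, "jaw": 87}, {"travel": [4, -37, 0], "roll": 0, "jaw": 87}, {"travel": [4, -38, 0], "roll": 0, "jaw": 87}, {"travel": [4, -38, 0], "roll": 0, "jaw": 87}, {"travel": [4, -37, 0], "roll": 0, "jaw": 87}, {"travel": [0, 0, 0], "roll": 0, "jaw": 87}, {"travel": [0, 0, 0], "roll": 0, "jaw": 87}]}}

```text
clock: 14.6
tool_pos: [0.6302, -0.0513, 0.1804]
orientation: [179.9, -0.0, -98.6]
force: [-0.2, -0.1, 0.3]
opening: 0.0872
gripper_force: 0.0
```

Run:
```python
from h import *
o=ctrl.get_obs(); print(o['tool_pos'],o['orientation'],leg(o['tool_pos'][:2],o['orientation'][2],(.630,-.0515)))
a=snap('side','s4'); 
cv2.imwrite('pics/s4c.png',cv2.resize(a[70:350,130:430,::-1],None,fx=1.5,fy=1.5,interpolation=cv2.INTER_CUBIC))
```

```text
[ 0.63016392 -0.05128385  0.18040047] [ 1.79930660e+02 -1.91558907e-02 -9.85560852e+01] (0.2, 0.1)
```

View pics/s4c.png

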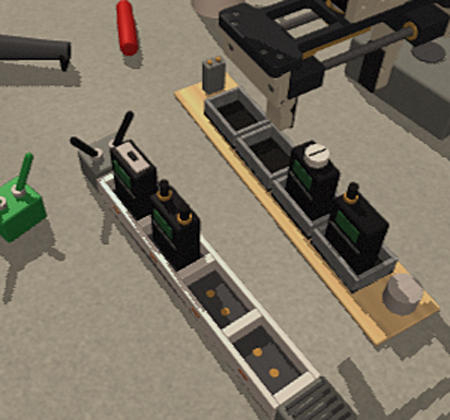

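Pack b is upright in the second pocket (crop (175,225)). Now c.

Request:
{"name": "apply_moves", "arguments": {"targets": [{"travel": [0, 0, 30], "roll": 0, "jaw": 87}, {"travel": [0, 0, 30], "roll": 0, "jaw": 87}, {"travel": [0, 0, 25], "roll": 0, "jaw": 87}, {"travel": [0, 0, 15], "roll": 0, "jaw": 87}, {"travel": [0, 0, 9.5], "roll": 0, "jaw": 87}, {"travel": [0, 0, 0], "roll": 0, "jaw": 87}, {"travel": [0, 0, 0], "roll": 0, "jaw": 60}, {"travel": [0, 0, 0], "roll": 0, "jaw": 40}, {"travel": [0, 0, 0], "roll": 0, "jaw": 30}, {"travel": [0, 0, 0], "roll": 0, "jaw": 15}]}}

```text
clock: 15.65
tool_pos: [0.6304, -0.0508, 0.072]
orientation: [-179.9, 0.0, -98.5]
force: [-0.2, -0.7, 0.3]
opening: 0.0606
gripper_force: 0.0
```

Request:
{"name": "apply_moves", "arguments": {"targets": [{"travel": [0, 0, 0], "roll": 0, "jaw": 15}, {"travel": [0, 0, 0], "roll": 0, "jaw": 15}, {"travel": [0, 0, 0], "roll": 0, "jaw": 15}, {"travel": [0, 0, 0], "roll": 0, "jaw": 15}, {"travel": [0, 0, 0], "roll": 0, "jaw": 15}, {"travel": [0, 0, 0], "roll": 0, "jaw": 15}, {"travel": [0, 0, 0], "roll": 0, "jaw": 15}]}}

```text
clock: 16.35
tool_pos: [0.6302, -0.0509, 0.0713]
orientation: [-180.0, 0.0, -98.5]
force: [-0.2, -0.1, -0.3]
opening: 0.0275
gripper_force: 29.5
```

Request:
{"name": "apply_moves", "arguments": {"targets": [{"travel": [0, 0, -10], "roll": 0, "jaw": 15}, {"travel": [0, 0, -20], "roll": 0, "jaw": 15}, {"travel": [0, 0, -30], "roll": 0, "jaw": 15}, {"travel": [0, 0, -30], "roll": 0, "jaw": 15}, {"travel": [0, 0, -20], "roll": 0, "jaw": 15}, {"travel": [11, 29, 0], "roll": 0, "jaw": 15}, {"travel": [12, 29, 0], "roll": 0, "jaw": 15}, {"travel": [12, 29, 0], "roll": 0, "jaw": 15}, {"travel": [12, 29, 0], "roll": 0, "jaw": 15}, {"travel": [10.6, 28.5, 0], "roll": 0, "jaw": 15}]}}

```text
clock: 17.35
tool_pos: [0.4771, -0.0869, 0.1817]
orientation: [-180.0, 0.0, -98.5]
force: [-1.2, -0.1, -0.2]
opening: 0.0271
gripper_force: 29.5
```

Request:
{"name": "apply_moves", "arguments": {"targets": [{"travel": [0, 0, 0], "roll": -2.5, "jaw": 15}, {"travel": [0, 0, 0], "roll": -2, "jaw": 15}, {"travel": [0, 0, 0], "roll": 0, "jaw": 15}, {"travel": [0, 0, 0], "roll": 0, "jaw": 15}]}}

```text
clock: 17.75
tool_pos: [0.4787, -0.0865, 0.1817]
orientation: [-180.0, 0.0, -94.1]
force: [-0.5, 0.6, -1.5]
opening: 0.0271
gripper_force: 29.5
```

Request:
{"name": "apply_moves", "arguments": {"targets": [{"travel": [0, 0, 20], "roll": 0, "jaw": 15}, {"travel": [0, 0, 25], "roll": 0, "jaw": 15}, {"travel": [0, 0, 25], "roll": 0, "jaw": 15}, {"travel": [0, 0, 16], "roll": 0, "jaw": 15}, {"travel": [0, 0, 10], "roll": 0, "jaw": 15}, {"travel": [0, 0, 6], "roll": 0, "jaw": 15}, {"travel": [0, 0, 3], "roll": 0, "jaw": 15}, {"travel": [0, 0, 2], "roll": 0, "jaw": 15}, {"travel": [0, 0, 1], "roll": 0, "jaw": 15}, {"travel": [0, 0, 1], "roll": 0, "jaw": 15}]}}

```text
clock: 18.75
tool_pos: [0.479, -0.0864, 0.0727]
orientation: [-179.9, 0.0, -94.0]
force: [0.2, -1.2, -1.3]
opening: 0.027
gripper_force: 29.5
```

Request:
{"name": "apply_moves", "arguments": {"targets": [{"travel": [0, 0, 1], "roll": 0, "jaw": 15}, {"travel": [0, 0, 0], "roll": 0, "jaw": 15}, {"travel": [0, 0, 0], "roll": 0, "jaw": 15}]}}

```text
clock: 19.05
tool_pos: [0.4787, -0.0865, 0.0714]
orientation: [-180.0, -0.0, -94.0]
force: [0.3, 0.1, -2.0]
opening: 0.0274
gripper_force: 29.5
```

Request:
{"name": "apply_moves", "arguments": {"targets": [{"travel": [0, 0, 0.3], "roll": 0, "jaw": 15}, {"travel": [0, 0, 0], "roll": 0, "jaw": 30}, {"travel": [0, 0, 0], "roll": 0, "jaw": 40}, {"travel": [0, 0, 0], "roll": 0, "jaw": 60}, {"travel": [0, 0, 0], "roll": 0, "jaw": 87}, {"travel": [0, 0, 0], "roll": 0, "jaw": 87}, {"travel": [0, 0, 0], "roll": 0, "jaw": 87}, {"travel": [0, 0, -10], "roll": 0, "jaw": 87}, {"travel": [0, 0, -25], "roll": 0, "jaw": 87}, {"travel": [0, 0, -30], "roll": 0, "jaw": 87}]}}

```text
clock: 20.05
tool_pos: [0.4779, -0.0866, 0.1366]
orientation: [179.9, -0.0, -94.0]
force: [1.2, 0.2, 0.3]
opening: 0.0853
gripper_force: 0.0
```

Request:
{"name": "apply_moves", "arguments": {"targets": [{"travel": [0, 0, -30], "roll": 0, "jaw": 87}, {"travel": [0, 0, -15], "roll": 2.5, "jaw": 87}, {"travel": [0, 0, 0], "roll": 2, "jaw": 87}, {"travel": [4, -36, 0], "roll": 0, "jaw": 87}, {"travel": [4, -36, 0], "roll": 0, "jaw": 87}, {"travel": [4, -36, 0], "roll": 0, "jaw": 87}, {"travel": [4, -35.6, 0], "roll": 0, "jaw": 87}, {"travel": [0, 0, 0], "roll": 0, "jaw": 87}, {"travel": [0, 0, 0], "roll": 0, "jaw": 87}]}}

```text
clock: 20.95
tool_pos: [0.6184, -0.1238, 0.1806]
orientation: [179.9, -0.0, -98.5]
force: [-0.6, -0.5, 0.3]
opening: 0.0869
gripper_force: 0.0
```

Run:
```python
from h import *
o=ctrl.get_obs(); print(o['tool_pos'],o['orientation'],leg(o['tool_pos'][:2],o['orientation'][2],(.6185,-.1235)))
a=snap('side','s5'); 
cv2.imwrite('pics/s5c.png',cv2.resize(a[70:350,130:430,::-1],None,fx=1.5,fy=1.5,interpolation=cv2.INTER_CUBIC))
```

```text
[ 0.61837465 -0.12383492  0.18064155] [ 1.79932574e+02 -1.12697161e-02 -9.85437256e+01] (-0.3, -0.1)
```

View pics/s5c.png

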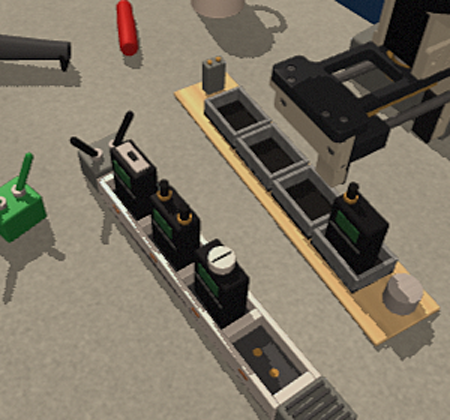

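Pack c is upright in the third pocket (crop (220,285)). Now a; averaging the stub and corner estimates moves the grip 2 mm further along −y.

Request:
{"name": "apply_moves", "arguments": {"targets": [{"travel": [2, 0, 30], "roll": 0, "jaw": 87}, {"travel": [0, 0, 30], "roll": 0, "jaw": 87}, {"travel": [0, 0, 25], "roll": 0, "jaw": 87}, {"travel": [0, 0, 15], "roll": 0, "jaw": 87}, {"travel": [0, 0, 9.5], "roll": 0, "jaw": 87}, {"travel": [0, 0, 0], "roll": 0, "jaw": 87}, {"travel": [0, 0, 0], "roll": 0, "jaw": 60}, {"travel": [0, 0, 0], "roll": 0, "jaw": 40}, {"travel": [0, 0, 0], "roll": 0, "jaw": 30}, {"travel": [0, 0, 0], "roll": 0, "jaw": 15}]}}

```text
clock: 22.0
tool_pos: [0.6183, -0.1255, 0.0722]
orientation: [-179.9, 0.0, -98.5]
force: [-0.8, -0.5, 1.4]
opening: 0.0602
gripper_force: 0.0
```

Request:
{"name": "apply_moves", "arguments": {"targets": [{"travel": [0, 0, 0], "roll": 0, "jaw": 15}, {"travel": [0, 0, 0], "roll": 0, "jaw": 15}, {"travel": [0, 0, 0], "roll": 0, "jaw": 15}, {"travel": [0, 0, 0], "roll": 0, "jaw": 15}, {"travel": [0, 0, 0], "roll": 0, "jaw": 15}, {"travel": [0, 0, 0], "roll": 0, "jaw": 15}, {"travel": [0, 0, 0], "roll": 0, "jaw": 15}]}}

```text
clock: 22.7
tool_pos: [0.618, -0.1255, 0.0714]
orientation: [180.0, -0.0, -98.5]
force: [-0.3, -0.4, -0.5]
opening: 0.0268
gripper_force: 30.0
```

Request:
{"name": "apply_moves", "arguments": {"targets": [{"travel": [0, 0, -10], "roll": 0, "jaw": 15}, {"travel": [0, 0, -20], "roll": 0, "jaw": 15}, {"travel": [0, 0, -30], "roll": 0, "jaw": 15}, {"travel": [0, 0, -30], "roll": 0, "jaw": 15}, {"travel": [0, 0, -20], "roll": 0, "jaw": 15}, {"travel": [11, 27.5, 0], "roll": 0, "jaw": 15}, {"travel": [11, 27.5, 0], "roll": 0, "jaw": 15}, {"travel": [11, 27.5, 0], "roll": 0, "jaw": 15}, {"travel": [11, 27.5, 0], "roll": 0, "jaw": 15}, {"travel": [11.5, 27.6, 0], "roll": 0, "jaw": 15}]}}

```text
clock: 23.7
tool_pos: [0.4725, -0.1603, 0.182]
orientation: [-180.0, 0.0, -98.5]
force: [-0.5, -0.6, -1.1]
opening: 0.0269
gripper_force: 30.0
```

Request:
{"name": "apply_moves", "arguments": {"targets": [{"travel": [0, 0, 0], "roll": -2.5, "jaw": 15}, {"travel": [0, 0, 0], "roll": -2, "jaw": 15}, {"travel": [0, 0, 0], "roll": 0, "jaw": 15}, {"travel": [0, 0, 0], "roll": 0, "jaw": 15}]}}

```text
clock: 24.1
tool_pos: [0.4738, -0.1601, 0.1819]
orientation: [-180.0, 0.0, -94.1]
force: [0.7, 1.1, -0.8]
opening: 0.0268
gripper_force: 30.0
```

Run:
```python
from h import *
a=snap('side','s6'); 
cv2.imwrite('pics/s6c.png',cv2.resize(a[70:370,130:430,::-1],None,fx=1.8,fy=1.8,interpolation=cv2.INTER_CUBIC))
```

```text
(no output)
```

View pics/s6c.png

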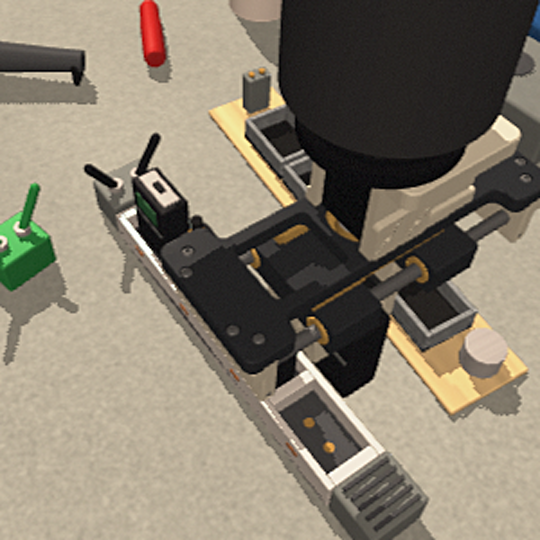

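Pack a (crop (350,350)) is held clear above the last pocket, and the way down is free. Lowering.

Request:
{"name": "apply_moves", "arguments": {"targets": [{"travel": [0, 0, 20], "roll": 0, "jaw": 15}, {"travel": [0, 0, 25], "roll": 0, "jaw": 15}, {"travel": [0, 0, 25], "roll": 0, "jaw": 15}, {"travel": [0, 0, 16], "roll": 0, "jaw": 15}, {"travel": [0, 0, 10], "roll": 0, "jaw": 15}, {"travel": [0, 0, 6], "roll": 0, "jaw": 15}, {"travel": [0, 0, 3], "roll": 0, "jaw": 15}, {"travel": [0, 0, 2], "roll": 0, "jaw": 15}, {"travel": [0, 0, 1], "roll": 0, "jaw": 15}, {"travel": [0, 0, 1], "roll": 0, "jaw": 15}]}}

```text
clock: 25.15
tool_pos: [0.4741, -0.1601, 0.0729]
orientation: [-179.9, 0.0, -94.0]
force: [0.2, 0.4, -1.0]
opening: 0.0266
gripper_force: 30.0
```

Request:
{"name": "apply_moves", "arguments": {"targets": [{"travel": [0, 0, 1], "roll": 0, "jaw": 15}, {"travel": [0, 0, 0], "roll": 0, "jaw": 15}, {"travel": [0, 0, 0], "roll": 0, "jaw": 15}]}}

```text
clock: 25.45
tool_pos: [0.4738, -0.1601, 0.0716]
orientation: [-180.0, 0.0, -94.0]
force: [-0.4, -1.2, -0.7]
opening: 0.0269
gripper_force: 30.0
```

Request:
{"name": "apply_moves", "arguments": {"targets": [{"travel": [0, 0, 0.3], "roll": 0, "jaw": 15}, {"travel": [0, 0, 0], "roll": 0, "jaw": 30}, {"travel": [0, 0, 0], "roll": 0, "jaw": 40}, {"travel": [0, 0, 0], "roll": 0, "jaw": 60}, {"travel": [0, 0, 0], "roll": 0, "jaw": 87}, {"travel": [0, 0, 0], "roll": 0, "jaw": 87}, {"travel": [0, 0, 0], "roll": 0, "jaw": 87}, {"travel": [0, 0, -10], "roll": 0, "jaw": 87}, {"travel": [0, 0, -25], "roll": 0, "jaw": 87}, {"travel": [0, 0, -30], "roll": 0, "jaw": 87}]}}

```text
clock: 26.45
tool_pos: [0.473, -0.1601, 0.1367]
orientation: [179.9, -0.0, -94.0]
force: [0.3, -0.5, -0.2]
opening: 0.0853
gripper_force: 0.0
```

Request:
{"name": "apply_moves", "arguments": {"targets": [{"travel": [0, 0, -40], "roll": 0, "jaw": 87}, {"travel": [0, 0, -40], "roll": 0, "jaw": 87}, {"travel": [0, -40, 0], "roll": 0, "jaw": 87}, {"travel": [0, -40, 0], "roll": 0, "jaw": 87}, {"travel": [0, -40, 0], "roll": 0, "jaw": 87}, {"travel": [0, -40, 0], "roll": 0, "jaw": 87}, {"travel": [0, 0, 0], "roll": 0, "jaw": 87}, {"travel": [0, 0, 0], "roll": 0, "jaw": 87}]}}

```text
clock: 27.25
tool_pos: [0.6335, -0.1712, 0.2156]
orientation: [179.9, -0.0, -94.0]
force: [0.4, -0.3, -0.5]
opening: 0.087
gripper_force: 0.0
```

Run:
```python
from h import *
a=snap('side','s7'); 
cv2.imwrite('pics/s7c.png',cv2.resize(a[70:370,130:430,::-1],None,fx=1.8,fy=1.8,interpolation=cv2.INTER_CUBIC))
```

```text
(no output)
```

View pics/s7c.png

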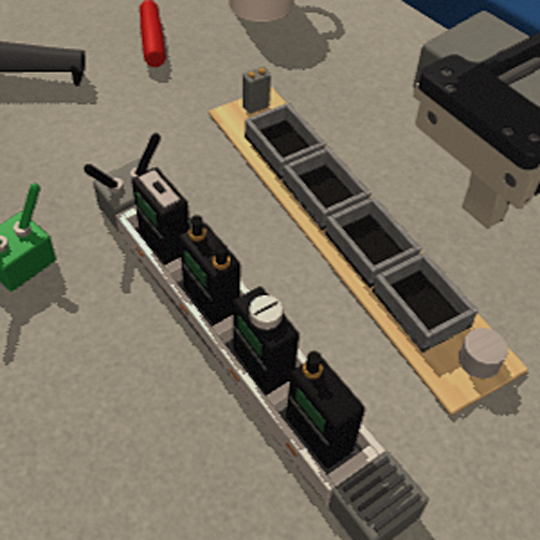

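All four stand upright in the dock, in the order d, b, c, a from the antennas: crop (160,215), (210,275), (265,340), (325,410). The gripper is clear.

```bash
python3 -c "
from plant import ctrl
print(ctrl.close_job())"
```

```text
the job is handed in; nothing more can be done
None
```

All four packs stand upright in the dock in the order d, b, c, a from the antenna module, confirmed in the final side view, and the job is handed in at about 27 s of the 90 s limit; the hand-in returned no verdict.

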